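# Chock a bangle mandrel on the sloping rest

### The arm

A 6-joint arm with a two-finger parallel gripper is mounted at the origin on the work surface. World frame = base frame: x ahead of the robot, y to its left, z up, the work surface at z = 0. Lengths are in m, angles in rad, forces in N, time in s.
With the tool pointing down it reaches from about 0.4 to 0.825 m from the base axis. Payload 7 kg.
Tool frame: the origin (TCP) lies on the mounting face of the last link; the fingertips stand 178 mm ahead of it and the grasp point (between the pads) lies 159 mm ahead of it; z points along the fingers, y is the direction in which the jaws open and shut (so a half turn about z gives the same grasp; the last joint's range is limited). The gripper opens to 88 mm and grips with 3 to 60 N. Pads are 19 mm wide; open, the fingers measure 130 mm over their backs; the gripper's body (78 mm by 193 mm) begins 47 mm behind the grasp point.
Start: joints at [1.407, 0.359, 0.012, 0, -1.224, -0.288], TCP at [0.295, 0.607, 0.405] pointing down, gripper open.
Joint ranges: [-3.07, 3.07], [-1.43, 2.12], [-1.02, 1.25], [-3.03, 1.67], [-3.05, -0], [-3.03, 3.03]. Speed limits (rad/s): [2.39, 2.39, 3.01, 3.14, 3.14, 3.14].

### API

Orientations are given as [roll, pitch, yaw] about the fixed x, y, z axes, in that order (R = Rz(yaw) Ry(pitch) Rx(roll)).
In Python, from station import * gives the robot as it stands.
- The arm moves only by the tool arm_command, never from a script. Its argument "targets" is a list of rows, each a list of 3 entries, a list of its own where there are three numbers: the turn, a rotation vector about the world's x, y, z in rad, then the shift along the world's x, y, z in mm, then the closure, from 0 (fully open) to 1 (shut). In form: [[[wx, wy, wz], [tx, ty, tz], fingers], ...]. A call has 1 to 8 rows; each row shifts and turns the commanded pose from where the row before left it; what a row does not reach is not made up. A row lasts 1/10 s, in which the tool goes at most 50 mm and 8.59 degrees, less where a joint would pass 70% of its speed; a pose out of reach is approached as far as the arm can. A call with a gripper value outside its range is refused whole. The fingers move at their own pace and stop on an object; "squeeze" is the grip in N (left out, the last holds). Time passes only in rows, so rows that do not move let the fingers close. It gives the time, the measured TCP pose, the force and the opening at its end, in the units of the state.
- get_state(): the state, without advancing time (a new reading comes with each control period).
- grab_frame(name): name is "side" or "top" or "wrist"; returns (picture, depth): 480x640x3 uint8, red, green, blue; 480x640 float32, m along the optical axis (not along the pixel's ray), 0 where there is no reading.
- camera_params(name): a dict with "mtx" (3x3 intrinsics, pixels), "eye" and "orientation" of the camera in the world. Camera axes: x right, y down, z forward; pixel columns grow to the right and rows downward; lengths in m; the calibration is good to about 2 mm. A picture is of the moment at which its call begins: read the wrist's pose just before it. camera_params takes no time and is no camera call; for the wrist camera it gives the pose at the moment of the call.
- job_done(): hands the job in, once; it reports no verdict.
The state is a dict: "t": time; "q": joint angles; "qd": joint speeds; "joint_efforts": joint torques, N m; "eef_pos": TCP position; "ee_rot": TCP orientation; "force": force on the tool from outside, world axes, zero at the start; "moment": the same for the moment, N m; "width": finger opening in m.
Only numpy, scipy, OpenCV 4.12 (cv2) and the standard library are available. Lean on these libraries where they do the work, as an engineer would, in place of code of your own. Each camera call takes 0.05 s, during which the arm holds its last target.

### The job

Pick up the wooden wedge chock and slide it, thin end first, up the sloping rest between the two stop posts, so that it pushes the steel mandrel up against the back fence; press it home with a firm push of about 15 N on the chock, not much more. Then pull the sliding stop well back by its tab, so that the chock alone keeps the mandrel there. Move the mandrel only with the chock, never with the gripper, and leave the other things on the bench where they are.

Things in the scene. Friction and masses are not known exactly. Their poses are not given: they have to be found in the camera images.
- deck: Stained pale stone top of the sloping rest, fixed, 300 x 245 x 18 mm. Origin on its upper face at mid-width, 50 mm above the bench, below the mandrel's axis at the start; x points uphill along the face (7 degrees up, away from the robot), y along the mandrel, z square to the face. It reaches from x = -190 to +110 mm.
- fence: Steel bar across the uphill end of the deck, 225 mm long, 45 high, clamped at a different place each time; it does not give. Origin: foot of its downhill face at mid-length, axes as the deck's. A wooden packing strip on that face stands out from it by an unmeasured 1 to 5 mm: the mandrel meets this strip, after 6 to 22 mm.
- mandrel: Loose dark steel round bar, 64 mm diameter, 210 mm long, about 0.6 kg, lying across the slope, leaning on the two stop posts. Origin on its axis at mid-length, y along the axis; x and z turn as it rolls. It is home when it bears on the fence's strip.
- chock: Loose beech wedge, 72 mm long (x), 44 wide (y), 36 high, 0.1 kg. Origin: centre of its underside, z up, x to the thin end. Its face rises at 40 degrees from the toe to the flat top (x -7 to -36 mm, gripped here across y); back upright. It meets the mandrel with its toe 12 mm downhill of the axis.
- chock_toe (a point): Middle of the chock's thin lower edge (chock x = +36 mm). Pushing the mandrel up the deck takes 2 to 5 N; once it meets the strip the push rises by 5 to 15 N per mm, and about half of it reaches the fence, the rest being lost in friction (coefficient near 0.6).
- stop (a joint): Travel of the sliding steel stop down the deck: 0 with its posts holding the mandrel, up to 0.045 m pulled back (downhill, along the deck's -x). It takes about 4 N to slide and stays where it is left.
- stop_tab (a point): Top centre of the stop's upright pull tab, 16 mm wide (deck y), 20 thick (deck x), top 50 mm above the deck; at the start 145 mm downhill of the deck's origin. An 11 mm high cross bar and side bars (83 mm either side of the middle) join it to two posts 14 mm square, 42 mm high, on whose uphill faces the mandrel leans.
- block: Bystander: plain rectangular beech block, 70 x 44 x 34 mm, no sloping face. Origin at its underside, as for the next ones.
- tape: Bystander: clear tape roll, 84 mm diameter, 22 mm high.
- spool: Bystander: copper wire spool, 44 mm diameter, 28 mm high.
- tweezers: Bystander: dark steel tweezers, 146 mm long.
- tin: Bystander: flat green tin, 85 x 55 x 22 mm.
- pliers: Bystander: pliers, about 165 mm long, lying flat.
- anvil: Bystander: small square steel bench block, 60 x 60 x 22 mm.
Things that resemble listed ones, but are neither listed nor needed, are in the scene too. Leave any blue look-alike of the chock alone.

How it is judged:
On the way, in this order (a step that is already met when the one before it is completed fails the run):
1. the chock presses the mandrel on the fence with more than 4 N, the stop still in place (pulled less than 10 mm) (contact force between mandrel and fence above 4 N and contact force between chock and mandrel above 4 N and value of joint stop below 0.01 m), for 0.2 s.
2. the stop is pulled back by more than 35 mm (value of joint stop above 0.035 m), for 0.2 s.
At the end, for the whole second after the job is handed in: Mandrel still, on the deck (axis 28 to 36 mm above it, along it within 0.06 rad), its axis within 39.5 mm of the fence bar; chock still, flat on the deck (4 mm, 0.06 rad), bearing on the mandrel (over 0.2 N), toe within 42 mm of the axis and 45 mm of the deck's middle; stop back over 35 mm (x of mandrel in the frame of fence above -0.0395 m and z of mandrel in the frame of deck between 0.028 and 0.036 m and angle between the y axis of mandrel and the y axis of deck, either way round below 0.06 rad and linear speed of each of mandrel, chock below 0.01 m/s and contact force between chock and mandrel above 0.2 N and distance between chock_toe and mandrel below 0.042 m and y of chock_toe in the frame of deck between -0.045 and 0.045 m and z of chock in the frame of deck below 0.004 m and angle between the z axis of chock and the z axis of deck, either way round below 0.06 rad and value of joint stop above 0.035 m); the robot touches nothing.
It fails at once if the mandrel is pressed on the fence with more than 15 N (contact force between mandrel and fence above 15 N).
It fails at once if the gripper touches the mandrel with more than 1 N (contact force between the arm and mandrel above 1 N).
It fails at once if the mandrel rolls more than 8 mm down the slope from its start (x of mandrel in the frame of deck below -0.008 m).
It fails at once if another thing on the bench is moved by more than 30 mm (distance of any of block, tape, spool, tweezers, tin, pliers, anvil from where it was at the start of the episode above 0.03 m).
It also fails if it takes over 69 s, if anything falls off the work surface, if the arm or the gripper's body presses on something with over 40 N, if the wrist force passes 120 N, or if a joint passes its speed limit or range.

## Working session

There is one attempt and no reset: what is moved stays moved. The work goes in short steps, Python scripts to look and compute and a tool call to move; the robot and the scene stay as the last step left them, time stands still between calls to the robot, and variables do not carry over. Pictures are saved under pics/ and viewed, and the job is handed in when it is done.

Besides the shell and the picture viewer there is one more tool, called after "Call:" by a JSON object that holds its "method" and its "body", one argument or row to a line. arm_command: Moves the arm, as the interface text tells. Its arguments: {"type":"object","properties":{"targets":{"type":"array"},"squeeze":{"type":"number"}},"required":["targets"]}

```bash
mkdir -p pics; ls; cat > h.py <<'E'
from station import *
import numpy as np, cv2
from scipy.spatial.transform import Rotation as R
def grab(n,tag):
    p=camera_params(n); im,d=grab_frame(n)
    cv2.imwrite(f'pics/{tag}.png',im[:,:,::-1]); np.savez(f'pics/{tag}.npz',im=im,d=d,mtx=p['mtx'],eye=p['eye'],ori=np.array(p['orientation']))
    return im,d,p
E
python3 - <<'E'
from h import *
for n in ['side','top']:
    im,d,p=grab(n,n+'0'); print(n,p)
print(get_state())
E
```

```text
pics
side {'mtx': array([[569.10832085,   0.        , 324.83527446],
       [  0.        , 569.10832085, 234.71892073],
       [  0.        ,   0.        ,   1.        ]]), 'eye': array([-0.15470933, -0.69054283,  1.02900713]), 'orientation': array([-2.32892375,  0.00455031, -0.78128245])}
top {'mtx': array([[462.037624  ,   0.        , 311.81245561],
       [  0.        , 462.037624  , 243.31510547],
       [  0.        ,   0.        ,   1.        ]]), 'eye': array([ 0.2920019 , -0.00211193,  1.24939331]), 'orientation': array([-2.94484775,  0.01256696, -1.5947391 ])}
{'t': 0.1, 'q': array([ 1.40707998e+00,  3.59301570e-01,  1.11574939e-02, -3.19778090e-04,
       -1.22410864e+00, -2.88093702e-01]), 'qd': array([-0.00083666, -0.00180827,  0.00348511,  0.0007234 , -0.00036916,
        0.00082627]), 'joint_efforts': array([-9.89323671e-04, -5.84162378e+01,  2.93752509e+01,  7.01550186e+00,
        1.01575954e-02, -6.23212850e-05]), 'eef_pos': array([0.29462958, 0.60710777, 0.40382607]), 'ee_rot': array([ 3.14011086e+00, -1.25595789e-04, -4.51918828e-01]), 'force': array([0.2340702 , 0.28111766, 0.70501321]), 'moment': array([-0.05188392,  0.0105837 ,  0.00169973]), 'width': 0.08743786017538874}
```

View pics/top0.png

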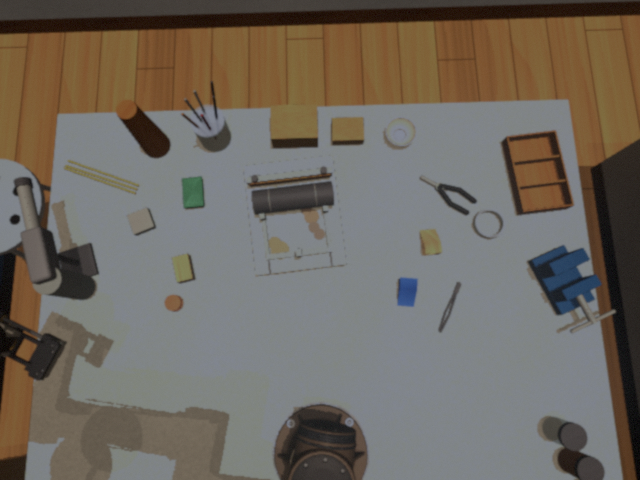

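View pics/side0.png

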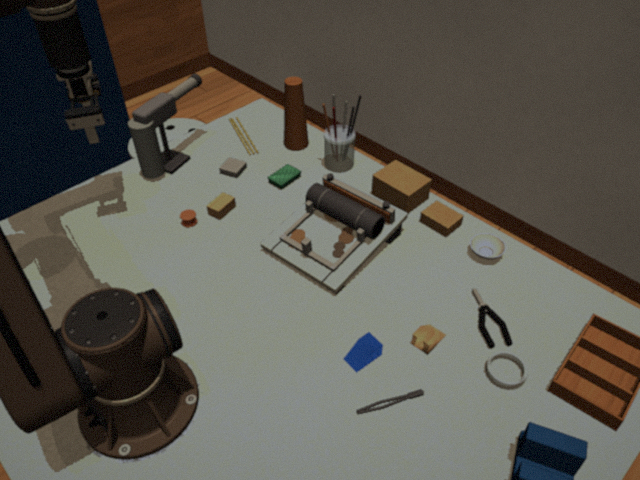

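```bash
cat >> h.py <<'E'
def cloud(tag):
    z=np.load(f'pics/{tag}.npz'); d=z['d'].astype(float); K=z['mtx']; v,u=np.mgrid[0:480,0:640]
    P=np.stack([(u-K[0,2])/K[0,0]*d,(v-K[1,2])/K[1,1]*d,d],-1)
    W=P@R.from_euler('xyz',z['ori']).as_matrix().T+z['eye']; W[d<=0]=np.nan
    return z['im'],W
E
python3 - <<'E'
from h import *
im,W=cloud('top0'); im2,W2=cloud('side0')
for p in [(407,292),(430,235),(430,242),(430,250),(182,268),(140,220),(192,192),(297,215),(292,197),(299,253),(560,400)]: print('top',p,W[p[1],p[0]].round(4))
for p in [(428,335),(363,350),(222,205),(345,210),(305,243),(450,400)]: print('side',p,W2[p[1],p[0]].round(4))
a=cv2.resize(im[215:315,380:480],(400,400),interpolation=cv2.INTER_CUBIC)
b=cv2.resize(im2[300:380,330:460],(390,240),interpolation=cv2.INTER_CUBIC)
c=np.zeros((400,800,3),np.uint8);c[:,:400]=a;c[:240,405:795]=b
cv2.imwrite('pics/crop1.png',np.clip(c[:,:,::-1]*1.5,0,255).astype(np.uint8))
cv2.imwrite('pics/crop2.png',np.clip(1.5*cv2.resize(im2[150:310,240:430],(760,640),interpolation=cv2.INTER_CUBIC)[:,:,::-1],0,255)[:600])
E
```

```text
top (407, 292) [ 0.3981 -0.2393  0.0322]
top (430, 235) [ 0.5519 -0.3138  0.02  ]
top (430, 242) [ 0.5301 -0.3092  0.0326]
top (430, 250) [ 0.5075 -0.3063  0.0375]
top (182, 268) [0.4761 0.3536 0.0376]
top (140, 220) [0.6146 0.4779 0.0228]
top (192, 192) [0.6912 0.3369 0.022 ]
top (297, 215) [0.6121 0.0454 0.0415]
top (292, 197) [0.6403 0.0544 0.1155]
top (299, 253) [0.5004 0.0404 0.0825]
top (560, 400) [ 0.1155 -0.6163  0.0061]
side (428, 335) [ 0.5166 -0.3203  0.0363]
side (363, 350) [ 0.3946 -0.2444  0.0279]
side (222, 205) [0.4713 0.3426 0.0291]
side (345, 210) [0.6263 0.0321 0.1063]
side (305, 243) [0.4943 0.0373 0.0799]
side (450, 400) [ 0.4444 -0.437   0.0006][ WARN:0@0.215] global loadsave.cpp:1063 imwrite_ Unsupported depth image for selected encoder is fallbacked to CV_8U.
```

View pics/crop1.png

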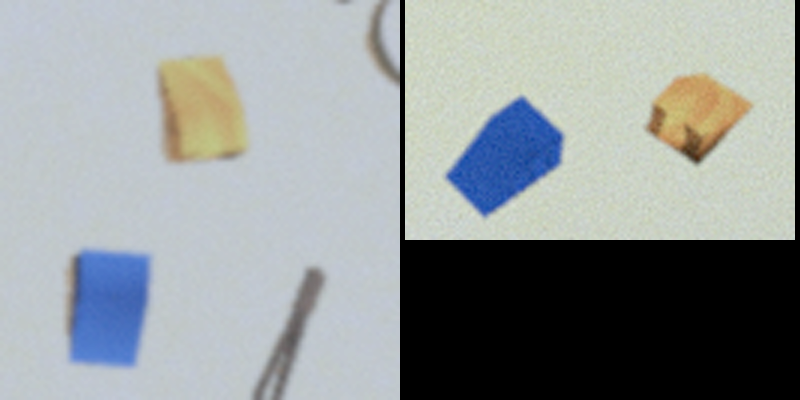

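View pics/crop2.png

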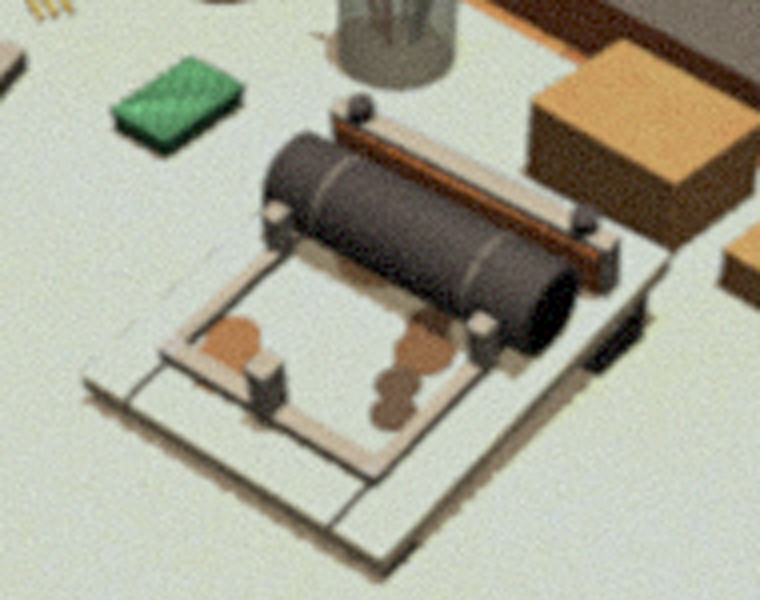

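The wooden pieces are at top (430,242), the block-like piece at (182,268), and the blue look-alike at (407,292). Only (430,242), side (428,335), is beech with a sloping face, which falls away towards +x. That makes it the chock, and (182,268) is the plain block. Next I'll fit poses.

```bash
cat > fit.py <<'E'
from h import *
from scipy.optimize import least_squares
s,c=np.sin(np.radians(40)),np.cos(np.radians(40))
N=np.array([[0,0,1],[-1,0,0],[0,1,0],[0,-1,0],[s,0,c]]);D=np.array([.036,.036,.022,.022,.036*s])
def fitchock(P,x0,free=3):
    def res(p):
        L=(P-[p[0],p[1],p[3] if len(p)>3 else 0])@R.from_euler('z',p[2]).as_matrix()
        return (L@N.T-D).max(1)
    return least_squares(res,x0,loss='soft_l1',f_scale=.002),res
E
python3 - <<'E'
from fit import *
for tag in ['top0','side0']:
    im,W=cloud(tag); P=W.reshape(-1,3)
    m=(abs(P[:,0]-.525)<.06)&(abs(P[:,1]+.312)<.06)
    g=P[m&(abs(P[:,2])<.006)]
    Q=P[m&(P[:,2]>.007)&(P[:,2]<.05)]
    best=min((fitchock(Q,[.525,-.312,y])[0] for y in [0,1.5,3.1,-1.5,.5,-.5]),key=lambda r:r.cost)
    print(tag,len(Q),'ground',np.median(g[:,2]),best.x,best.cost,np.median(abs(best.fun)))
    # deck plane
    m=(P[:,0]>.4)&(P[:,0]<.75)&(abs(P[:,1]-.045)<.12)&(P[:,2]>.01)&(P[:,2]<.075)
    A=P[m]
    pl=lambda p:A[:,2]-(p[0]+p[1]*(A[:,0]-.62)+p[2]*(A[:,1]-.045))
    r=least_squares(pl,[.045,.12,0],loss='cauchy',f_scale=.0015); print('deck',r.x,np.degrees(np.arctan(np.hypot(*r.x[1:]))),'dir',np.arctan2(r.x[2],r.x[1]),(abs(r.fun)<.003).mean(),len(A))
    # mandrel
    h=P[:,2]-(r.x[0]+r.x[1]*(P[:,0]-.62)+r.x[2]*(P[:,1]-.045))
    m=(abs(P[:,0]-.64)<.045)&(abs(P[:,1]-.05)<.105)&(h>.046)&(h<.08)
    M=P[m]
    def cyl(p):
        a=np.array([p[3],1,p[4]]);a/=np.linalg.norm(a)
        d=M-[p[0],.05,p[1]]; return np.linalg.norm(np.cross(d,a),axis=1)-.032
    q=least_squares(cyl,[.64,.085,0,0,0],loss='soft_l1',f_scale=.002); print('mandrel',q.x,len(M),np.median(abs(q.fun)))
    a=np.array([q.x[3],1,q.x[4]]); a/=np.linalg.norm(a)
    t=(M-[q.x[0],.05,q.x[1]])@a; print('ext',np.percentile(t,[.5,50,99.5]), 'mid y', )
    # tab
    m=(abs(P[:,0]-.50)<.04)&(abs(P[:,1]-.04)<.03)&(h>.03)&(h<.06)
    T=P[m]; print('tab',len(T),T.min(0),T.max(0),np.median(T,0))
E
```

```text
top0 423 ground 0.0004678689317618723 [ 0.53714938 -0.31262206  0.06387783] 0.0006306897640075988 0.0010349476344185468
deck [0.04658542 0.12286008 0.01189799] 7.036702517077049 dir 0.09654073643534283 0.6868321810182275 6364
mandrel [ 6.49079305e-01  8.21463234e-02 -7.33063348e-01 -9.82021151e-02
 -5.35895357e-04] 1735 0.0012805939283619741
ext [-0.098812    0.00384711  0.10564564] mid y
tab 51 [0.49290767 0.03521482 0.06356424] [0.51373517 0.05091389 0.08668455] [0.50288245 0.04292056 0.08156512]
side0 549 ground -0.00037017304251185656 [ 0.53339879 -0.31259307  0.05812537] 0.0004320603720996861 0.0007391634119664967
deck [0.04565254 0.1208998  0.0128299 ] 6.931922421844743 dir 0.10572444655201609 0.5988284518828452 5975
mandrel [ 0.64619789  0.0806086   0.05173124 -0.09468013  0.00463253] 1411 0.0015011360672807228
ext [-0.10151966 -0.0045289   0.10614125] mid y
tab 95 [0.48863677 0.03166406 0.06116422] [0.51248456 0.05227349 0.0848243 ] [0.49866305 0.03840727 0.07651604]
```

Call:
{"method": "arm_command", "body": {
  "targets": [
    [[0,0,0.03],[12,-46,0],0],
    [[0,0,0.03],[12,-46,0],0],
    [[0,0,0.03],[12,-46,0],0],
    [[0,0,0.03],[12,-46,0],0],
    [[0,0,0.03],[12,-46,0],0],
    [[0,0,0.03],[12,-46,0],0],
    [[0,0,0.03],[12,-46,0],0],
    [[0,0,0.03],[12,-46,0],0]
  ],
  "squeeze": 25
}}

```text
t: 0.9
eef_pos: [0.3906, 0.2372, 0.4046]
ee_rot: [-3.142, 0.0, -0.21]
force: [2.2, 0.2, 0.0]
width: 0.0875
```

Call:
{"method": "arm_command", "body": {
  "targets": [
    [[0,0,0.03],[12,-46,0],0],
    [[0,0,0.03],[12,-46,0],0],
    [[0,0,0.03],[12,-46,0],0],
    [[0,0,0.03],[12,-46,0],0],
    [[0,0,0.03],[12,-46,0],0],
    [[0,0,0.03],[12,-46,0],0],
    [[0,0,0.03],[12,-46,0],0],
    [[0,0,0.03],[12,-46,0],0]
  ]
}}

```text
t: 1.7
eef_pos: [0.4866, -0.1308, 0.4046]
ee_rot: [-3.141, -0.0, 0.029]
force: [1.0, 1.2, 0.4]
width: 0.0873
```

Call:
{"method": "arm_command", "body": {
  "targets": [
    [[0,0,0.03],[12,-46,0],0],
    [[0,0,0],[12,-46,0],0],
    [[0,0,0],[0,-46,-10],0],
    [[0,0,0],[0,-20,-10],0],
    [[0,0,0],[0,0,0],0],
    [[0,0,0],[0,0,0],0]
  ]
}}

```text
t: 2.3
eef_pos: [0.5104, -0.2871, 0.384]
ee_rot: [-3.141, 0.001, 0.057]
force: [0.3, 0.0, 0.1]
width: 0.0877
```

```bash
python3 - <<'E'
from h import *
print(get_state()); im,d,p=grab('wrist','w1'); print(p)
E
```

```text
{'t': 2.3, 'q': array([-1.78785725e-01,  2.27844929e-01, -2.20445147e-01, -1.10162493e-04,
       -1.12405792e+00,  1.80640880e+00]), 'qd': array([ 0.0278489 , -0.02503254,  0.00125971,  0.00210136, -0.00323443,
       -0.00142332]), 'joint_efforts': array([ -1.05054583, -45.44541121,  27.90263772,   6.53114408,
         0.09324807,   0.0798196 ]), 'eef_pos': array([ 0.51043513, -0.28713001,  0.38395619]), 'ee_rot': array([-3.14113390e+00,  1.48562819e-03,  5.67794231e-02]), 'force': array([0.34851938, 0.01671981, 0.14437795]), 'moment': array([-0.02335376,  0.02170311,  0.00437336]), 'width': 0.08769641921031784}
{'mtx': array([[385.1721396 ,   0.        , 321.31748979],
       [  0.        , 385.1721396 , 241.29087461],
       [  0.        ,   0.        ,   1.        ]]), 'eye': array([ 0.58670352, -0.28345691,  0.36421838]), 'orientation': array([ 2.85236647e+00,  8.82546330e-04, -1.51484621e+00])}
```

View pics/w1.png

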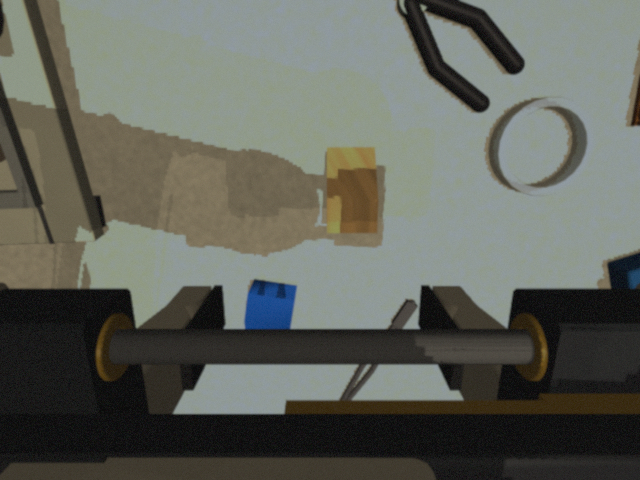

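The wrist picture shows the chock at (352,190), well lit. The blue look-alike is at (270,303) and the tape at (543,145). I'll fit its pose.

```bash
python3 - <<'E'
from fit import *
im,W=cloud('w1'); P=W[:270].reshape(-1,3)
m=(abs(P[:,0]-.535)<.06)&(abs(P[:,1]+.312)<.06)
g=P[m&(abs(P[:,2])<.006)]
Q=P[m&(P[:,2]>.007)&(P[:,2]<.05)]
best=min((fitchock(Q,[.535,-.312,y])[0] for y in [0,1.5,3.1,-1.5,.5,-.5]),key=lambda r:r.cost)
print(len(Q),len(g),'ground',np.median(g[:,2]),'top',np.percentile(Q[:,2],98),best.x,best.cost,np.median(abs(best.fun)))
c,s=np.cos(best.x[2]),np.sin(best.x[2])
print('grasp pt',best.x[0]-.021*c,best.x[1]-.021*s)
E
```

```text
3895 12201 ground 0.00048044336601049675 top 0.03766767822514014 [ 0.53486287 -0.31300342  0.05855196] 0.0009553622580340371 0.0004917273860070917
grasp pt 0.5138988555580977 -0.3142323067636483
```

Call:
{"method": "arm_command", "body": {
  "targets": [
    [[0,0,0],[3.5,-27,-30],0],
    [[0,0,0],[0,0,-45],0],
    [[0,0,0],[0,0,-45],0],
    [[0,0,0],[0,0,-40],0],
    [[0,0,0],[0,0,-25],0],
    [[0,0,0],[0,0,-12],0],
    [[0,0,0],[0,0,-5],0],
    [[0,0,0],[0,0,0],0]
  ]
}}

```text
t: 3.15
eef_pos: [0.5149, -0.3133, 0.1834]
ee_rot: [3.141, -0.001, 0.059]
force: [-1.0, 0.2, -0.1]
width: 0.0874
```

Call:
{"method": "arm_command", "body": {
  "targets": [
    [[0,0,0],[0,0,0],0.3],
    [[0,0,0],[0,0,0],0.45],
    [[0,0,0],[0,0,0],0.6],
    [[0,0,0],[0,0,0],0.6],
    [[0,0,0],[0,0,0],0.6]
  ],
  "squeeze": 30
}}

```text
t: 3.65
eef_pos: [0.5142, -0.3138, 0.183]
ee_rot: [3.141, -0.0, 0.058]
force: [0.2, -0.6, -0.9]
width: 0.0534
```

Call:
{"method": "arm_command", "body": {
  "targets": [
    [[0,0,0],[0,0,0],0.6],
    [[0,0,0],[0,0,0],0.7],
    [[0,0,0],[0,0,0],0.7],
    [[0,0,0],[0,0,0],0.7]
  ]
}}

```text
t: 4.05
eef_pos: [0.5142, -0.3138, 0.1827]
ee_rot: [3.142, 0.0, 0.058]
force: [-0.5, -0.2, 2.3]
width: 0.0438
```

Call:
{"method": "arm_command", "body": {
  "targets": [
    [[0,0,0],[0,0,15],0.7],
    [[0,0,0],[0,0,45],0.7],
    [[0,0,0.01],[0,15,45],0.7],
    [[0,0,0.01],[5,30,35],0.7],
    [[0,0,0.01],[5,35,35],0.7],
    [[0,0,0.01],[5,35,35],0.7],
    [[0,0,0],[5,48,7],0.7],
    [[0,0,0],[6,48,0],0.7]
  ]
}}

```text
t: 4.85
eef_pos: [0.5402, -0.1013, 0.4017]
ee_rot: [-3.141, -0.004, 0.097]
force: [1.8, 0.5, -2.5]
width: 0.0439
```

Call:
{"method": "arm_command", "body": {
  "targets": [
    [[0,0,0],[0,49,0],0.7],
    [[0,0,0],[0,40,0],0.7],
    [[0,0,0],[0,24,0],0.7],
    [[0,0,0],[0,10,0],0.7],
    [[0,0,0],[0,0,0],0.7],
    [[0,0,0],[0,0,0],0.7]
  ]
}}

```text
t: 5.45
eef_pos: [0.5401, 0.0199, 0.3994]
ee_rot: [3.141, 0.001, 0.098]
force: [-0.2, -0.2, -1.5]
width: 0.0437
```

```bash
python3 - <<'E'
from h import *
s=get_state();print(s['eef_pos'],s['ee_rot'],s['force'],s['width']); im,d,p=grab('wrist','w2'); print(p)
E
```

```text
[0.540101   0.01987605 0.39937473] [3.14141669e+00 6.71976807e-04 9.83276647e-02] [-0.24079595 -0.17572491 -1.53813032] 0.0436558677193375
{'mtx': array([[385.1721396 ,   0.        , 321.31748979],
       [  0.        , 385.1721396 , 241.29087461],
       [  0.        ,   0.        ,   1.        ]]), 'eye': array([0.61615383, 0.02669335, 0.37972661]), 'orientation': array([ 2.85324623e+00,  2.91954494e-04, -1.47325640e+00])}
```

View pics/w2.png

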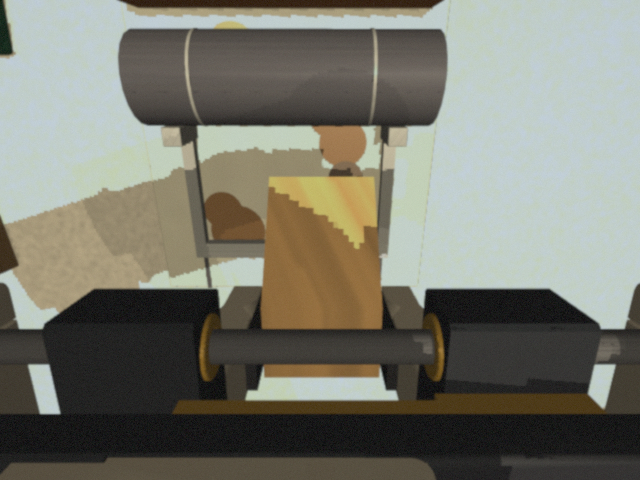

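The picture shows the chock held squarely, toe uphill at (322,178). The mandrel is at rows 30–125, the posts at (172,135) and (398,135), and the cross bar at row 245.

```bash
cat > deck.py <<'E'
from h import *
from scipy.optimize import least_squares
def run(tag,rows=280,c0=(.648,.05)):
    im,W=cloud(tag); P=W[:rows].reshape(-1,3); P=P[~np.isnan(P[:,0])]
    m=(P[:,0]>.46)&(P[:,0]<.75)&(abs(P[:,1]-.045)<.13)&(P[:,2]>.015)&(P[:,2]<.07)
    A=P[m]
    r=least_squares(lambda p:A[:,2]-(p[0]+p[1]*(A[:,0]-.65)+p[2]*(A[:,1]-.05)),[.05,.12,.012],loss='cauchy',f_scale=.001)
    x=r.x; n=np.array([-x[1],-x[2],1]);n/=np.linalg.norm(n)
    print(tag,'plane',x,'tilt',np.degrees(np.arccos(n[2])),'dir',np.arctan2(x[2],x[1]),(abs(r.fun)<.002).mean(),len(A))
    h=(P-[.65,.05,x[0]])@n
    m=(abs(P[:,0]-c0[0])<.05)&(abs(P[:,1]-c0[1])<.12)&(h>.046)&(h<.07)
    M=P[m]
    def cyl(p):
        a=np.array([p[2],1,p[3]]);a/=np.linalg.norm(a)
        return np.linalg.norm(np.cross(M-[p[0],.05,p[1]],a),axis=1)-.032
    q=least_squares(cyl,[c0[0],.082,-.1,0],loss='soft_l1',f_scale=.001); q_=q.x
    a=np.array([q_[2],1,q_[3]]); a/=np.linalg.norm(a)
    t=(M-[q_[0],.05,q_[1]])@a; e=np.percentile(t,[.3,99.7]); c=np.array([q_[0],.05,q_[1]])+a*e.mean()
    print(' mandrel yaw',q_[2],'resid',np.median(abs(q.fun)),len(M),'ext',e,'mid',c,'h axis',(c-[.65,.05,x[0]])@n)
    return P,h,n,c,a,x
E
python3 - <<'E'
from deck import *
P,h,n,c,a,x=run('w2')
u=np.cross(a,n); O=c-.032*n; print('O',O,'u',u)
L=(P-O)@np.array([u,a,n]).T
m=(h>.035)&(h<.045)&(L[:,0]>-.06)&(L[:,0]<-.02)&(abs(L[:,1])<.12)
for sgn in (1,-1):
    q=L[m&(L[:,1]*sgn>.05)]; print('post',sgn,len(q),np.percentile(q,[2,98],axis=0).round(4).tolist())
m=(h>.006)&(h<.016)&(L[:,0]<-.11)&(L[:,0]>-.17); print('bar',m.sum(),np.percentile(L[m],[2,50,98],axis=0).round(4).tolist())
# fence
m=(L[:,0]>.034)&(L[:,0]<.09)&(h>.02)&(h<.06); print('fence',m.sum(),np.percentile(L[m],[1,10,50],axis=0).round(4).tolist())
# top/side tab in the deck frame
for t in ['top0','side0']:
    im,W=cloud(t);q=(W.reshape(-1,3)-O)@np.array([u,a,n]).T
    for hmin in (.042,.02):
        T=q[(abs(q[:,0]+.145)<.03)&(abs(q[:,1])<.03)&(q[:,2]>hmin)&(q[:,2]<.06)]; print(t,'tab',len(T),np.percentile(T,[5,50,95],axis=0).round(4).tolist())
    F=q[(q[:,0]>.034)&(q[:,0]<.09)&(q[:,2]>.038)&(q[:,2]<.06)&(abs(q[:,1])<.09)];print('fence',np.percentile(F,[5,50,95],axis=0).round(4).tolist())
# chock in hand
im,W=cloud('w2'); Q=W[175:290,255:385].reshape(-1,3); Q=Q[Q[:,2]>.15]
s=np.array([.540101,.01987605,.39937473]);Rt=R.from_euler('xyz',[3.14141669,6.71976807e-04,.0983])
G=(Q-s)@Rt.as_matrix(); print('chock in tool',np.percentile(G,[1,50,99],axis=0).round(4).tolist())
E
```

```text
w2 plane [0.05029794 0.11993796 0.01232542] tilt 6.874944000472825 dir 0.10240549475779312 0.8570919067215363 36450
 mandrel yaw -0.09719002005395096 resid 0.00040829027048878974 29021 ext [-0.09922066  0.10848358] mid [0.64660035 0.05460974 0.0817802 ] h axis 0.03160429598073698
O [0.65041077 0.05500131 0.05001028] u [0.98815886 0.09598809 0.11970085]
post 1 608 [[-0.0455, 0.0543, 0.0363], [-0.0296, 0.1, 0.0447]]
post -1 575 [[-0.0454, -0.0997, 0.0362], [-0.0296, -0.0539, 0.0448]]
bar 1916 [[-0.1516, -0.0847, 0.0076], [-0.1395, 0.0557, 0.0112], [-0.1115, 0.0896, 0.0126]]
fence 1522 [[0.0476, -0.103, 0.0205], [0.0477, -0.0842, 0.0215], [0.0479, 0.0002, 0.0292]]
top0 tab 49 [[-0.1526, -0.0046, 0.0449], [-0.1433, 0.0026, 0.0491], [-0.1346, 0.0095, 0.053]]
top0 tab 52 [[-0.1527, -0.0049, 0.0395], [-0.1436, 0.0021, 0.0488], [-0.1347, 0.0094, 0.0529]]
fence [[0.0506, -0.0809, 0.0396], [0.0584, 0.0012, 0.0463], [0.0678, 0.0822, 0.0558]]
side0 tab 59 [[-0.1564, -0.006, 0.0427], [-0.1485, 0.0006, 0.0475], [-0.1368, 0.01, 0.0517]]
side0 tab 121 [[-0.1568, -0.0068, 0.0224], [-0.1494, -0.0025, 0.0413], [-0.137, 0.0092, 0.0512]]
fence [[0.0465, -0.0835, 0.0387], [0.0544, -0.0025, 0.0449], [0.0652, 0.0854, 0.0554]]
chock in tool [[0.0192, -0.0211, 0.1508], [0.0359, 0.0005, 0.1651], [0.0561, 0.0222, 0.1821]]
```

Call:
{"method": "arm_command", "body": {
  "targets": [
    [[0.004,-0.0405,0],[-1,8,-39.5],0.7],
    [[0.004,-0.0405,0],[-1,8,-39.5],0.7],
    [[0.004,-0.0405,0],[-1.2,8,-39.6],0.7],
    [[0,0,0],[3,0.3,-25],0.7],
    [[0,0,0],[2.3,0.2,-18],0.7],
    [[0,0,0],[1.2,0.1,-10],0.7],
    [[0,0,0],[0,0,0],0.7],
    [[0,0,0],[0,0,0],0.7]
  ]
}}

```text
t: 6.3
eef_pos: [0.5439, 0.0444, 0.2286]
ee_rot: [3.142, -0.123, 0.098]
force: [0.8, 0.5, -0.5]
width: 0.0438
```

```bash
cat > tooldeck.py <<'E'
from h import *
O=np.array([.6504,.0550,.0500]); D=R.from_euler('xyz',[0,-np.radians(7),.098]).as_matrix()
def td(off=.183):
    s=get_state(); Rt=R.from_euler('xyz',s['ee_rot']).as_matrix(); p=s['eef_pos']
    g=p+Rt@[0,0,off]; err=R.from_matrix(D.T@Rt@np.diag([1,-1,-1])).as_rotvec()
    print('t',s['t'],'tcp',p.round(4),'deck pt(mm)',((g-O)@D*1e3).round(2),'roterr',err.round(4),'F deck',(s['force']@D).round(2),'w',round(s['width'],4))
E
python3 -c "
from tooldeck import *
td(); grab('wrist','w3');grab('side','s3')"
```

```text
t 6.3 tcp [0.5439 0.0444 0.2286] deck pt(mm) [-84.36  -0.16   7.35] roterr [-0.0001 -0.0004 -0.0005] F deck [ 0.8   0.46 -0.59] w 0.0438
```

View pics/w3.png

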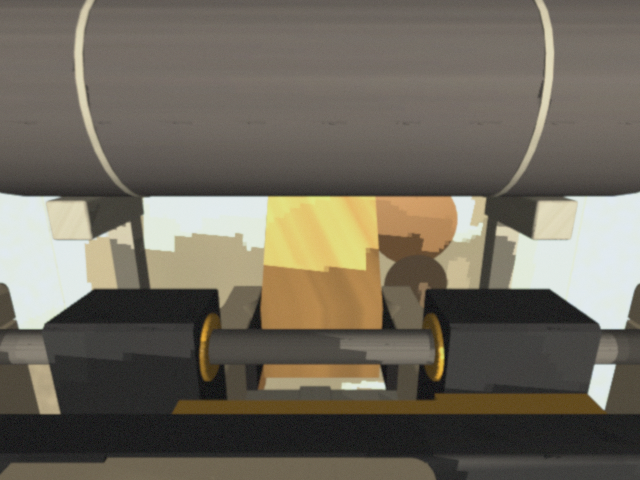

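View pics/s3.png

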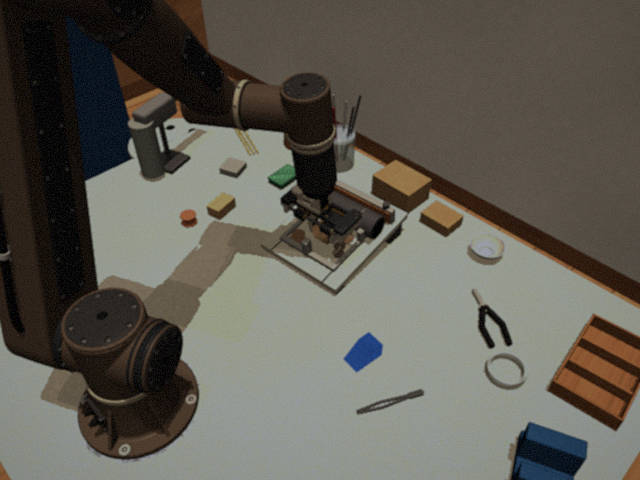

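The chock is centred between the posts at (86,217) and (537,217), with its toe ahead of the mandrel. I'll lower it gently.

Call:
{"method": "arm_command", "body": {
  "targets": [
    [[0,0,0],[0.4,0,-3],0.7],
    [[0,0,0],[0.2,0,-2],0.7],
    [[0,0,0],[0,0,0],0.7]
  ]
}}

```text
t: 6.7
eef_pos: [0.544, 0.0448, 0.2231]
ee_rot: [-3.141, -0.122, 0.098]
force: [-0.7, 0.5, -1.6]
width: 0.044
```

Call:
{"method": "arm_command", "body": {
  "targets": [
    [[0,0,0],[0.1,0,-1],0.7],
    [[0,0,0],[0,0,0],0.7]
  ]
}}

```text
t: 6.9
eef_pos: [0.5442, 0.0449, 0.222]
ee_rot: [3.142, -0.122, 0.098]
force: [0.3, -0.2, -2.0]
width: 0.044
```

```bash
python3 -c "
from tooldeck import *
td()"
```

```text
t 6.9 tcp [0.5442 0.0449 0.222 ] deck pt(mm) [-85.01   0.31   0.72] roterr [-0.      0.0002  0.0003] F deck [ 0.01 -0.18 -2.  ] w 0.044
```

Call:
{"method": "arm_command", "body": {
  "targets": [
    [[0,0,0],[0,0,-0.5],0.7],
    [[0,0,0],[0,0,0],0.7]
  ]
}}

```text
t: 7.1
eef_pos: [0.5442, 0.0448, 0.2215]
ee_rot: [3.142, -0.122, 0.098]
force: [-0.1, -0.4, -1.7]
width: 0.044
```

Call:
{"method": "arm_command", "body": {
  "targets": [
    [[0,0,0],[0,0,-0.5],0.7],
    [[0,0,0],[0,0,0],0.7]
  ]
}}

```text
t: 7.3
eef_pos: [0.5442, 0.0448, 0.221]
ee_rot: [-3.142, -0.122, 0.098]
force: [0.5, 0.4, -1.5]
width: 0.044
```

Call:
{"method": "arm_command", "body": {
  "targets": [
    [[0,0,0],[0,0,-0.5],0.7],
    [[0,0,0],[0,0,0],0.7]
  ]
}}

```text
t: 7.5
eef_pos: [0.5442, 0.0449, 0.2209]
ee_rot: [3.142, -0.122, 0.098]
force: [-2.3, 0.0, 3.6]
width: 0.044
```

Call:
{"method": "arm_command", "body": {
  "targets": [
    [[0,0,0],[0,0,0.3],0.7],
    [[0,0,0],[2.96,0.29,0.37],0.7],
    [[0,0,0],[2.96,0.29,0.37],0.7],
    [[0,0,0],[2.96,0.29,0.37],0.7],
    [[0,0,0],[1.98,0.19,0.24],0.7],
    [[0,0,0],[0,0,0],0.7]
  ]
}}

```text
t: 8.1
eef_pos: [0.5555, 0.0459, 0.2223]
ee_rot: [3.142, -0.122, 0.098]
force: [-1.2, -2.0, 3.3]
width: 0.0438
```

```bash
python3 -c "
from tooldeck import *
td()"
```

```text
t 8.1 tcp [0.5555 0.0459 0.2223] deck pt(mm) [-73.65   0.21  -0.38] roterr [-0.     -0.0001  0.0002] F deck [-1.01 -1.82  3.46] w 0.0438
```

Call:
{"method": "arm_command", "body": {
  "targets": [
    [[0,0,0],[0.99,0.1,0.12],0.7],
    [[0,0,0],[0.99,0.1,0.12],0.7],
    [[0,0,0],[0.99,0.1,0.12],0.7],
    [[0,0,0],[0.99,0.1,0.12],0.7],
    [[0,0,0],[0.99,0.1,0.12],0.7],
    [[0,0,0],[0.99,0.1,0.12],0.7],
    [[0,0,0],[0.99,0.1,0.12],0.7]
  ]
}}

```text
t: 8.8
eef_pos: [0.5615, 0.0464, 0.223]
ee_rot: [3.141, -0.121, 0.098]
force: [-9.8, 1.2, 10.0]
width: 0.0437
```

```bash
python3 -c "
from tooldeck import *
td()"
```

```text
t 8.8 tcp [0.5615 0.0464 0.223 ] deck pt(mm) [-67.85   0.13  -0.38] roterr [-0.0002  0.0014 -0.    ] F deck [-8.38  2.18 11.1 ] w 0.0437
```

Call:
{"method": "arm_command", "body": {
  "targets": [
    [[0,0,0],[0.99,0.1,0.12],0.7],
    [[0,0,0],[0.99,0.1,0.12],0.7],
    [[0,0,0],[0.99,0.1,0.12],0.7],
    [[0,0,0],[0.99,0.1,0.12],0.7],
    [[0,0,0],[0.99,0.1,0.12],0.7]
  ]
}}

```text
t: 9.3
eef_pos: [0.5658, 0.0466, 0.2236]
ee_rot: [3.141, -0.119, 0.098]
force: [-10.2, -0.7, 9.8]
width: 0.0439
```

```bash
python3 -c "
from tooldeck import *
td(); grab('wrist','w4')"
```

```text
t 9.3 tcp [0.5658 0.0466 0.2236] deck pt(mm) [-63.75  -0.24  -0.35] roterr [-0.0007  0.0027 -0.0003] F deck [-8.96  0.26 10.94] w 0.0439
```

View pics/w4.png

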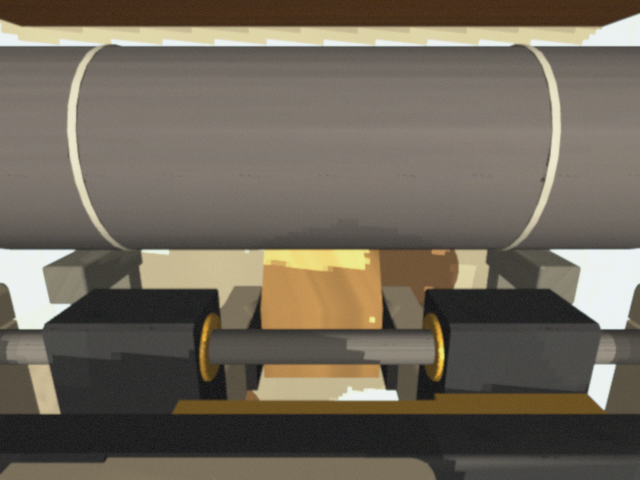

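The mandrel rolls ahead of the chock and stays square, with the gap to the fence at rows 25–45 closing. The normal load is 11 N, so I'll ease it off.

Call:
{"method": "arm_command", "body": {
  "targets": [
    [[0,0,0],[0.99,0.1,0.42],0.7],
    [[0,0,0],[0.99,0.1,0.42],0.7],
    [[0,0,0],[0.99,0.1,0.12],0.7],
    [[0,0,0],[0.99,0.1,0.12],0.7]
  ]
}}

```text
t: 9.75
eef_pos: [0.5709, 0.0475, 0.2243]
ee_rot: [3.142, -0.122, 0.098]
force: [-1.4, -0.2, -1.2]
width: 0.0436
```

```bash
python3 -c "
from tooldeck import *
td()"
```

```text
t 9.75 tcp [0.5709 0.0475 0.2243] deck pt(mm) [-58.16   0.32  -0.22] roterr [-0.      0.0007  0.0001] F deck [-1.59 -0.07 -1.06] w 0.0436
```

Call:
{"method": "arm_command", "body": {
  "targets": [
    [[0,0,0],[0.99,0.1,0.1],0.7],
    [[0,0,0],[0.99,0.1,0.1],0.7],
    [[0,0,0],[0.99,0.1,0.12],0.7]
  ]
}}

```text
t: 10.05
eef_pos: [0.574, 0.0478, 0.2249]
ee_rot: [-3.142, -0.122, 0.098]
force: [-1.8, 0.7, -2.9]
width: 0.0441
```

```bash
python3 -c "
from tooldeck import *
td()"
```

```text
t 10.05 tcp [0.574  0.0478 0.2249] deck pt(mm) [-5.491e+01  3.400e-01 -2.000e-02] roterr [0.     0.0002 0.0002] F deck [-2.1   0.83 -2.65] w 0.0441
```

Call:
{"method": "arm_command", "body": {
  "targets": [
    [[0,0,0],[0.5,0.05,0.05],0.7],
    [[0,0,0],[0.5,0.05,0.06],0.7]
  ]
}}

```text
t: 10.25
eef_pos: [0.5749, 0.0479, 0.2251]
ee_rot: [-3.142, -0.122, 0.098]
force: [-2.3, 0.2, -2.6]
width: 0.0438
```

```bash
python3 -c "
from tooldeck import *
td()"
```

```text
t 10.25 tcp [0.5749 0.0479 0.2251] deck pt(mm) [-53.93   0.34   0.08] roterr [0.     0.0001 0.0002] F deck [-2.53  0.38 -2.28] w 0.0438
```

Call:
{"method": "arm_command", "body": {
  "targets": [
    [[0,0,0],[0.05,0,-0.3],0.7],
    [[0,0,0],[0,0,0],0.7]
  ]
}}

```text
t: 10.45
eef_pos: [0.5751, 0.0479, 0.2249]
ee_rot: [-3.141, -0.123, 0.098]
force: [0.2, 0.1, -2.5]
width: 0.0438
```

```bash
python3 -c "
from tooldeck import *
td()"
```

```text
t 10.45 tcp [0.5751 0.0479 0.2249] deck pt(mm) [-53.72   0.38  -0.16] roterr [ 0.0002 -0.0004  0.0002] F deck [-0.08  0.1  -2.55] w 0.0438
```

Call:
{"method": "arm_command", "body": {
  "targets": [
    [[0,0,0],[0.4,0.04,-0.05],0.7],
    [[0,0,0],[0,0,0],0.7]
  ]
}}

```text
t: 10.65
eef_pos: [0.5753, 0.0479, 0.2248]
ee_rot: [-3.142, -0.122, 0.098]
force: [-1.1, -0.0, -1.8]
width: 0.0439
```

```bash
python3 -c "
from tooldeck import *
td()"
```

```text
t 10.65 tcp [0.5753 0.0479 0.2248] deck pt(mm) [-53.56   0.33  -0.3 ] roterr [0.     0.0001 0.0002] F deck [-1.35  0.08 -1.67] w 0.0439
```

Call:
{"method": "arm_command", "body": {
  "targets": [
    [[0,0,0],[0.4,0.04,-0.05],0.7],
    [[0,0,0],[0,0,0],0.7]
  ]
}}

```text
t: 10.85
eef_pos: [0.5756, 0.0479, 0.2248]
ee_rot: [3.142, -0.122, 0.098]
force: [-4.3, 0.8, 0.4]
width: 0.0441
```

```bash
python3 -c "
from tooldeck import *
td()"
```

```text
t 10.85 tcp [0.5756 0.0479 0.2248] deck pt(mm) [-53.39   0.3   -0.33] roterr [-0.      0.0004  0.0002] F deck [-4.1   1.23  0.87] w 0.0441
```

Call:
{"method": "arm_command", "body": {
  "targets": [
    [[0,0,0],[0.4,0.04,0.0],0.7],
    [[0,0,0],[0,0,0],0.7]
  ]
}}

```text
t: 11.05
eef_pos: [0.576, 0.048, 0.2248]
ee_rot: [3.142, -0.122, 0.098]
force: [-4.4, -0.3, 2.1]
width: 0.044
```

```bash
python3 -c "
from tooldeck import *
td()"
```

```text
t 11.05 tcp [0.576  0.048  0.2248] deck pt(mm) [-52.9    0.28  -0.36] roterr [-0.      0.0003  0.0002] F deck [-4.14  0.17  2.64] w 0.044
```

Call:
{"method": "arm_command", "body": {
  "targets": [
    [[0,0,0],[0.4,0.04,0.05],0.7],
    [[0,0,0],[0,0,0],0.7]
  ]
}}

```text
t: 11.25
eef_pos: [0.5764, 0.048, 0.2249]
ee_rot: [3.142, -0.122, 0.098]
force: [-4.9, -0.2, 2.6]
width: 0.044
```

```bash
python3 -c "
from tooldeck import *
td()"
```

```text
t 11.25 tcp [0.5764 0.048  0.2249] deck pt(mm) [-52.48   0.24  -0.35] roterr [-0.0001  0.0003  0.0002] F deck [-4.56  0.25  3.18] w 0.044
```

Call:
{"method": "arm_command", "body": {
  "targets": [
    [[0,0,0],[0.4,0.04,0.05],0.7],
    [[0,0,0],[0,0,0],0.7]
  ]
}}

```text
t: 11.45
eef_pos: [0.5768, 0.048, 0.2249]
ee_rot: [3.142, -0.122, 0.098]
force: [-5.1, -0.8, 3.0]
width: 0.0439
```

```bash
python3 -c "
from tooldeck import *
td()"
```

```text
t 11.45 tcp [0.5768 0.048  0.2249] deck pt(mm) [-52.14   0.2   -0.36] roterr [-0.0001  0.0004  0.    ] F deck [-4.77 -0.26  3.57] w 0.0439
```

Call:
{"method": "arm_command", "body": {
  "targets": [
    [[0,0,0],[0.4,0.04,0.05],0.7],
    [[0,0,0],[0,0,0],0.7]
  ]
}}

```text
t: 11.65
eef_pos: [0.5771, 0.048, 0.225]
ee_rot: [3.141, -0.121, 0.098]
force: [-6.0, 0.3, 3.3]
width: 0.0438
```

```bash
python3 -c "
from tooldeck import *
td()"
```

```text
t 11.65 tcp [0.5771 0.048  0.225 ] deck pt(mm) [-51.93   0.22  -0.35] roterr [-0.0001  0.0007  0.0001] F deck [-5.46  0.91  4.04] w 0.0438
```

Call:
{"method": "arm_command", "body": {
  "targets": [
    [[0,0,0],[0.4,0.04,0.05],0.7],
    [[0,0,0],[0,0,0],0.7]
  ]
}}

```text
t: 11.85
eef_pos: [0.5771, 0.048, 0.225]
ee_rot: [3.141, -0.121, 0.098]
force: [-8.9, -0.7, 5.1]
width: 0.0438
```

```bash
python3 -c "
from tooldeck import *
td();grab('wrist','w5')"
```

```text
t 11.85 tcp [0.5771 0.048  0.225 ] deck pt(mm) [-51.96   0.21  -0.35] roterr [-0.0002  0.0013  0.    ] F deck [-8.22  0.17  6.16] w 0.0438
```

View pics/w5.png

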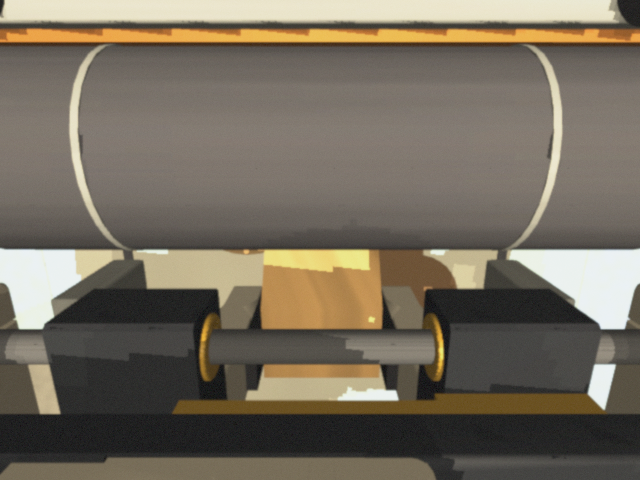

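The mandrel now meets the strip: the gap at row 43 is closed, the TCP has stopped advancing and the force is rising. I'll press on in small steps.

Call:
{"method": "arm_command", "body": {
  "targets": [
    [[0,0,0],[0.3,0.03,0.06],0.7],
    [[0,0,0],[0,0,0],0.7]
  ]
}}

```text
t: 12.1
eef_pos: [0.5773, 0.0481, 0.225]
ee_rot: [3.141, -0.12, 0.098]
force: [-9.0, 1.0, 5.9]
width: 0.0441
```

```bash
python3 -c "
from tooldeck import *
td()"
```

```text
t 12.1 tcp [0.5773 0.0481 0.225 ] deck pt(mm) [-51.91   0.21  -0.35] roterr [-0.0002  0.0017  0.    ] F deck [-8.05  1.88  6.94] w 0.0441
```

Call:
{"method": "arm_command", "body": {
  "targets": [
    [[0,0,0],[0.3,0.03,0.06],0.7],
    [[0,0,0],[0,0,0],0.7]
  ]
}}

```text
t: 12.3
eef_pos: [0.5773, 0.0481, 0.225]
ee_rot: [3.141, -0.12, 0.098]
force: [-10.6, 1.3, 6.9]
width: 0.0438
```

```bash
python3 -c "
from tooldeck import *
td()"
```

```text
t 12.3 tcp [0.5773 0.0481 0.225 ] deck pt(mm) [-51.93   0.18  -0.34] roterr [-0.0003  0.0022 -0.0001] F deck [-9.52  2.36  8.11] w 0.0438
```

Call:
{"method": "arm_command", "body": {
  "targets": [
    [[0,0,0],[0.3,0.03,0.15],0.7],
    [[0,0,0],[0,0,0],0.7]
  ]
}}

```text
t: 12.5
eef_pos: [0.5774, 0.0481, 0.225]
ee_rot: [3.141, -0.119, 0.098]
force: [-11.3, 1.6, 6.4]
width: 0.0436
```

```bash
python3 -c "
from tooldeck import *
td()"
```

```text
t 12.5 tcp [0.5774 0.0481 0.225 ] deck pt(mm) [-51.92   0.17  -0.33] roterr [-0.0003  0.0027 -0.0001] F deck [-10.23   2.73   7.68] w 0.0436
```

Call:
{"method": "arm_command", "body": {
  "targets": [
    [[0,0,0],[0.3,0.03,0.15],0.7],
    [[0,0,0],[0,0,0],0.7]
  ]
}}

```text
t: 12.7
eef_pos: [0.5775, 0.0481, 0.2251]
ee_rot: [3.141, -0.119, 0.098]
force: [-13.1, 2.0, 6.4]
width: 0.0437
```

```bash
python3 -c "
from tooldeck import *
td()"
```

```text
t 12.7 tcp [0.5775 0.0481 0.2251] deck pt(mm) [-51.89   0.18  -0.3 ] roterr [-0.0004  0.0032 -0.0001] F deck [-12.01   3.25   7.91] w 0.0437
```

Call:
{"method": "arm_command", "body": {
  "targets": [
    [[0,0,0],[0.3,0.03,0.15],0.7],
    [[0,0,0],[0,0,0],0.7]
  ]
}}

```text
t: 12.9
eef_pos: [0.5776, 0.0481, 0.2251]
ee_rot: [3.141, -0.119, 0.098]
force: [-13.8, 2.8, 6.6]
width: 0.0439
```

```bash
python3 -c "
from tooldeck import *
td()"
```

```text
t 12.9 tcp [0.5776 0.0481 0.2251] deck pt(mm) [-51.88   0.16  -0.28] roterr [-0.0004  0.0037 -0.0002] F deck [-12.51   4.15   8.14] w 0.0439
```

Call:
{"method": "arm_command", "body": {
  "targets": [
    [[0,0,0],[0.4,-0.03,0.2],0.7],
    [[0,0,0],[0,0,0],0.7]
  ]
}}

```text
t: 13.1
eef_pos: [0.5778, 0.0481, 0.2252]
ee_rot: [3.141, -0.118, 0.098]
force: [-13.7, 3.1, 7.2]
width: 0.044
```

```bash
python3 -c "
from tooldeck import *
td()"
```

```text
t 13.1 tcp [0.5778 0.0481 0.2252] deck pt(mm) [-51.87   0.12  -0.25] roterr [-0.0004  0.0043 -0.0002] F deck [-12.35   4.46   8.78] w 0.044
```

Call:
{"method": "arm_command", "body": {
  "targets": [
    [[0,0,0],[0.3,-0.03,0.15],0.7],
    [[0,0,0],[0,0,0],0.7],
    [[0,0,0],[0,0,0],0.7]
  ]
}}

```text
t: 13.4
eef_pos: [0.5778, 0.048, 0.2252]
ee_rot: [3.141, -0.117, 0.098]
force: [-14.6, 3.5, 8.2]
width: 0.0434
```

```bash
python3 -c "
from tooldeck import *
td()
for i in range(4): grab('wrist','w6'); td()"
```

```text
t 13.4 tcp [0.5778 0.048  0.2252] deck pt(mm) [-51.9    0.1   -0.24] roterr [-0.0005  0.0048 -0.0002] F deck [-13.06   4.95   9.9 ] w 0.0434
t 13.45 tcp [0.5778 0.0481 0.2252] deck pt(mm) [-51.87   0.11  -0.23] roterr [-0.0005  0.0048 -0.0002] F deck [-13.66   5.06   8.41] w 0.0438
t 13.5 tcp [0.5778 0.0481 0.2252] deck pt(mm) [-51.87   0.1   -0.23] roterr [-0.0005  0.0048 -0.0002] F deck [-14.08   5.13   8.59] w 0.0434
t 13.55 tcp [0.5779 0.0481 0.2252] deck pt(mm) [-51.83   0.13  -0.2 ] roterr [-0.0004  0.0047 -0.0002] F deck [-12.78   6.24   9.08] w 0.044
t 13.6 tcp [0.5778 0.0481 0.2252] deck pt(mm) [-51.87   0.12  -0.22] roterr [-0.0004  0.0048 -0.0002] F deck [-13.71   5.24   9.12] w 0.0435
```

Call:
{"method": "arm_command", "body": {
  "targets": [
    [[0,0,0],[0.0,-0.1,0.2],0.7],
    [[0,0,0],[0,-0.1,0.2],0.7],
    [[0,0,0],[0,0,0],0.7]
  ]
}}

```text
t: 13.9
eef_pos: [0.5779, 0.048, 0.2253]
ee_rot: [3.141, -0.117, 0.098]
force: [-13.7, 3.6, 3.9]
width: 0.0441
```

```bash
python3 -c "
from tooldeck import *
td()"
```

```text
t 13.9 tcp [0.5779 0.048  0.2253] deck pt(mm) [-51.82   0.09  -0.14] roterr [-0.0003  0.0048 -0.0002] F deck [-12.71   4.93   5.46] w 0.0441
```

Call:
{"method": "arm_command", "body": {
  "targets": [
    [[0,0,0],[0.2,0.2,0.15],0.7],
    [[0,0,0],[0.2,0.2,0.15],0.7],
    [[0,0,0],[0,0,0],0.7]
  ]
}}

```text
t: 14.2
eef_pos: [0.578, 0.0481, 0.2253]
ee_rot: [3.141, -0.116, 0.098]
force: [-13.6, 2.8, 4.1]
width: 0.0437
```

```bash
python3 -c "
from tooldeck import *
td()"
```

```text
t 14.2 tcp [0.578  0.0481 0.2253] deck pt(mm) [-51.86   0.11  -0.12] roterr [-0.0007  0.0058 -0.0004] F deck [-12.62   4.16   5.71] w 0.0437
```

Call:
{"method": "arm_command", "body": {
  "targets": [
    [[0,0,0],[0.2,0.1,0.1],0.7],
    [[0,0,0],[0.2,0.1,0.1],0.7],
    [[0,0,0],[0,0,0],0.7]
  ]
}}

```text
t: 14.5
eef_pos: [0.5781, 0.0482, 0.2254]
ee_rot: [3.141, -0.116, 0.097]
force: [-14.5, 2.4, 3.2]
width: 0.0438
```

```bash
python3 -c "
from tooldeck import *
td()"
```

```text
t 14.5 tcp [0.5781 0.0482 0.2254] deck pt(mm) [-51.86   0.12  -0.06] roterr [-0.0009  0.0066 -0.0006] F deck [-13.66   3.85   4.86] w 0.0438
```

Call:
{"method": "arm_command", "body": {
  "targets": [
    [[0,0,0],[0.25,0.1,0.1],0.7],
    [[0,0,0],[0.25,0.1,0.1],0.7],
    [[0,0,0],[0,0,0],0.7]
  ]
}}

```text
t: 14.8
eef_pos: [0.5783, 0.0482, 0.2255]
ee_rot: [3.141, -0.115, 0.097]
force: [-16.0, 1.8, 3.6]
width: 0.0437
```

```bash
python3 -c "
from tooldeck import *
for i in range(4): grab('wrist','w6'); td()"
```

```text
t 14.85 tcp [0.5783 0.0483 0.2254] deck pt(mm) [-5.185e+01  1.300e-01 -4.000e-02] roterr [-0.0011  0.0075 -0.0007] F deck [-14.52   4.34   6.73] w 0.0439
t 14.9 tcp [0.5783 0.0482 0.2255] deck pt(mm) [-5.183e+01  1.100e-01 -3.000e-02] roterr [-0.0011  0.0074 -0.0007] F deck [-15.19   4.08   6.56] w 0.0438
t 14.95 tcp [0.5783 0.0482 0.2254] deck pt(mm) [-5.184e+01  1.200e-01 -4.000e-02] roterr [-0.0011  0.0074 -0.0007] F deck [-14.89   4.13   6.12] w 0.0439
t 15.0 tcp [0.5783 0.0482 0.2254] deck pt(mm) [-5.184e+01  1.100e-01 -4.000e-02] roterr [-0.0011  0.0074 -0.0007] F deck [-15.14   4.28   5.97] w 0.0441
```

Call:
{"method": "arm_command", "body": {
  "targets": [
    [[0,0,0],[0.0,0.1,0.2],0.7],
    [[0,0,0],[0.1,0.1,0.2],0.7],
    [[0,0,0],[0,0,0],0.7],
    [[0,0,0],[0,0,0],0.7]
  ]
}}

```text
t: 15.4
eef_pos: [0.5784, 0.0483, 0.2255]
ee_rot: [3.14, -0.114, 0.097]
force: [-14.4, 1.7, 1.8]
width: 0.0435
```

```bash
python3 -c "
from tooldeck import *
for i in range(4): grab('wrist','w6'); td()
from deck import *
P,h,n,c,a,x=run('w6',c0=(.663,.056))
print((c-O)@D*1e3)"
```

```text
t 15.45 tcp [0.5784 0.0483 0.2255] deck pt(mm) [-5.181e+01  1.700e-01  5.000e-02] roterr [-0.0013  0.0078 -0.0008] F deck [-14.56   3.3    3.64] w 0.0438
t 15.5 tcp [0.5784 0.0483 0.2255] deck pt(mm) [-5.181e+01  1.400e-01  4.000e-02] roterr [-0.0013  0.0078 -0.0009] F deck [-13.75   3.57   3.17] w 0.0438
t 15.55 tcp [0.5784 0.0483 0.2256] deck pt(mm) [-51.8    0.12   0.06] roterr [-0.0013  0.0078 -0.0009] F deck [-14.32   2.97   3.35] w 0.0438
t 15.6 tcp [0.5784 0.0483 0.2256] deck pt(mm) [-51.78   0.14   0.07] roterr [-0.0013  0.0078 -0.0008] F deck [-13.36   3.37   2.89] w 0.0436
w6 plane [0.05057801 0.12723086 0.01235473] tilt 7.2845734651024205 dir 0.09680134096402594 0.8332005100414409 12548
 mandrel yaw -0.09766404419525317 resid 0.0003631680712416381 127906 ext [-0.08223002  0.09486211] mid [0.66278816 0.05628613 0.08376947] h axis 0.031232608082422127
[16.47719263  0.0678659  31.99992904]
```

View pics/w6.png

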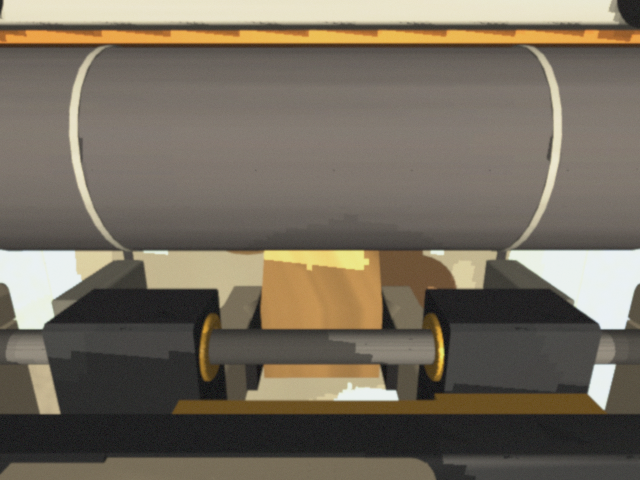

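Call:
{"method": "arm_command", "body": {
  "targets": [
    [[0,0,0],[0.4,0.05,0.1],0.7],
    [[0,0,0],[0,0,0],0.7],
    [[0,0,0],[0,0,0],0.7],
    [[0,0,0],[0,0,0],0.7]
  ]
}}

```text
t: 16.0
eef_pos: [0.5785, 0.0483, 0.2256]
ee_rot: [3.14, -0.114, 0.097]
force: [-16.2, 2.2, 2.6]
width: 0.0438
```

```bash
python3 -c "
from tooldeck import *
td()"
```

```text
t 16.0 tcp [0.5785 0.0483 0.2256] deck pt(mm) [-51.79   0.14   0.07] roterr [-0.0014  0.0084 -0.0008] F deck [-15.45   3.74   4.48] w 0.0438
```

Call:
{"method": "arm_command", "body": {
  "targets": [
    [[0,0,0],[0,0,0],0.45],
    [[0,0,0],[0,0,0],0.4],
    [[0,0,0],[0,0,0],0.3],
    [[0,0,0],[0,0,0],0.3]
  ]
}}

```text
t: 16.4
eef_pos: [0.5823, 0.0493, 0.2279]
ee_rot: [-3.141, -0.124, 0.098]
force: [0.2, -0.3, -0.9]
width: 0.06
```

```bash
python3 -c "
from tooldeck import *
td();grab('wrist','w7')
from deck import *
P,h,n,c,a,x=run('w7',c0=(.663,.056))
print((c-O)@D*1e3)"
```

```text
t 16.4 tcp [0.5823 0.0493 0.2279] deck pt(mm) [-45.86   1.06   1.85] roterr [ 0.0004 -0.0014  0.0003] F deck [ 0.07 -0.28 -0.9 ] w 0.06
w7 plane [0.05148279 0.15594053 0.01526193] tilt 8.905020287541118 dir 0.09755949484580458 0.8613618974751339 6535
 mandrel yaw -0.09793303412024358 resid 0.00035162070242352947 117624 ext [-0.08399604  0.09867732] mid [0.66255186 0.05730569 0.08375214] h axis 0.029836471668450375
[16.34067747  1.1056486  31.99922546]
```

View pics/w7.png

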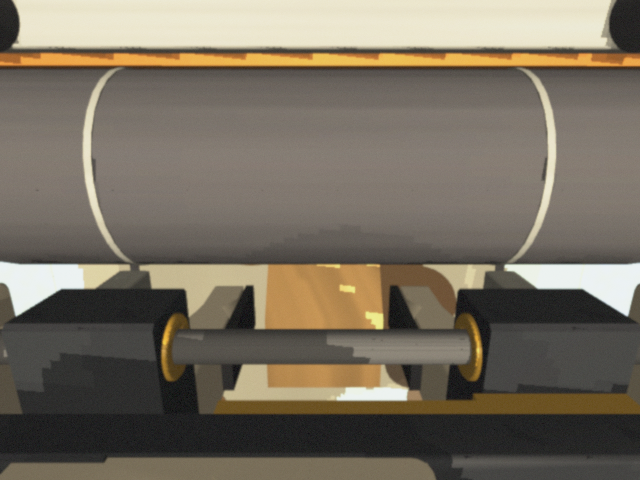

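The mandrel stayed home at deck x = 16.3 mm, and the fingers are clear of the chock, which is visible at (325,330). I'll retract and move over the tab.

Call:
{"method": "arm_command", "body": {
  "targets": [
    [[0,0,0],[-4.2,-0.4,9.6],0.3],
    [[0,0,0],[-5.4,-0.5,19.5],0.3],
    [[0,0,0],[-5.5,-0.5,44.7],0.3],
    [[0,0,0],[-3,-0.3,24.8],0.3],
    [[0,0,0],[-30.6,-3,-3.8],0.4],
    [[0,0,0],[-30.6,-3,-3.8],0.4],
    [[0,0,0],[-30.6,-3,-3.8],0.4],
    [[0,0,0],[0,0,0],0.4]
  ]
}}

```text
t: 17.25
eef_pos: [0.4681, 0.0372, 0.3149]
ee_rot: [-3.141, -0.121, 0.098]
force: [-0.1, 0.0, 0.4]
width: 0.0528
```

```bash
python3 -c "
from tooldeck import *
td(.195);grab('wrist','w8')
from deck import *
P,h,n,c,a,x=run('w8',c0=(.663,.056))
print((c-O)@D*1e3)
L=(P-O)@D
for lab,m in [('chock',(abs(L[:,1])<.03)&(L[:,0]>-.09)&(L[:,0]<-.02)&(L[:,2]>.03)&(L[:,2]<.042)),('strip',(L[:,0]>.04)&(L[:,0]<.06)&(L[:,2]>.03)&(L[:,2]<.05)),('tab',(abs(L[:,1])<.03)&(L[:,0]<-.12)&(L[:,2]>.04))]:
  print(lab,m.sum(), np.percentile(L[m],[2,50,98],axis=0).round(4).tolist() if m.sum() else '')
"
```

```text
t 17.25 tcp [0.4681 0.0372 0.3149] deck pt(mm) [-149.69    0.24   90.24] roterr [ 0.0006  0.001  -0.0002] F deck [-0.01  0.02  0.41] w 0.0528
w8 plane [0.05018749 0.12056175 0.01216247] tilt 6.909056837136126 dir 0.10054147257999498 0.8408989081991181 84814
 mandrel yaw -0.09397619216919047 resid 0.000200651334397655 246 ext [-0.09727782  0.10749445] mid [0.66235456 0.0550857  0.10580423] h axis 0.053672793551137105
[18.61766816 -1.08438002 53.93734372]
chock 5447 [[-0.0667, -0.0216, 0.0306], [-0.0493, -0.0002, 0.0361], [-0.0318, 0.0207, 0.0377]]
strip 0 
tab 983 [[-0.1543, -0.0054, 0.0415], [-0.143, 0.0023, 0.0498], [-0.1347, 0.0101, 0.0511]]
```

View pics/w8.png

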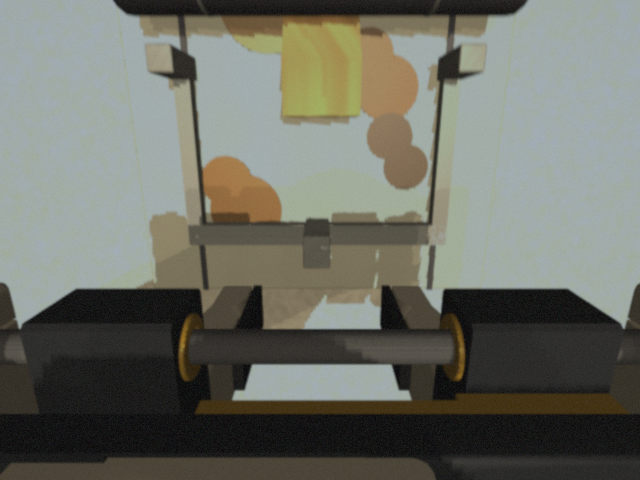

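The picture shows the chock flat at (320,70) against the mandrel, and the tab at (317,243). I'll go down onto the tab.

Call:
{"method": "arm_command", "body": {
  "targets": [
    [[0,0,0],[6,3,-30],0.4],
    [[0,0,0],[5,0.5,-30],0.4],
    [[0,0,0],[3,0,-18],0.4],
    [[0,0,0],[1.4,0,-10.8],0.4],
    [[0,0,0],[0,0,0],0.5],
    [[0,0,0],[0,0,0],0.7],
    [[0,0,0],[0,0,0],0.9],
    [[0,0,0],[0,0,0],1]
  ]
}}

```text
t: 18.1
eef_pos: [0.4875, 0.0421, 0.2269]
ee_rot: [-3.141, -0.124, 0.098]
force: [-0.7, -1.5, -0.3]
width: 0.026
```

Call:
{"method": "arm_command", "body": {
  "targets": [
    [[0,0,0],[0,0,0],1],
    [[0,0,0],[0,0,0],1],
    [[0,0,0],[0,0,0],1]
  ],
  "squeeze": 25
}}

```text
t: 18.4
eef_pos: [0.4874, 0.0421, 0.2265]
ee_rot: [-3.141, -0.123, 0.098]
force: [-2.7, 1.5, 6.4]
width: 0.0163
```

```bash
python3 -c "
from tooldeck import *
td(.195)"
```

```text
t 18.4 tcp [0.4874 0.0421 0.2265] deck pt(mm) [-1.4062e+02  3.1600e+00  1.3000e-01] roterr [ 0.0004 -0.0009  0.0004] F deck [-1.7   1.77  6.65] w 0.0163
```

Call:
{"method": "arm_command", "body": {
  "targets": [
    [[0,0,0],[-3,-0.3,-0.35],1],
    [[0,0,0],[-6.9,-0.68,-0.85],1],
    [[0,0,0],[-6.9,-0.68,-0.85],1],
    [[0,0,0],[-6.9,-0.68,-0.85],1],
    [[0,0,0],[-6.9,-0.68,-0.85],1],
    [[0,0,0],[-5.9,-0.6,-0.7],1],
    [[0,0,0],[-5.5,-0.5,-0.7],1],
    [[0,0,0],[0,0,0],1]
  ]
}}

```text
t: 19.2
eef_pos: [0.4449, 0.0379, 0.2212]
ee_rot: [-3.141, -0.123, 0.098]
force: [-3.7, 0.8, 9.9]
width: 0.0159
```

```bash
python3 -c "
from tooldeck import *
td(.195);grab('wrist','w9')"
```

```text
t 19.2 tcp [0.4449 0.0379 0.2212] deck pt(mm) [-1.8359e+02  3.1900e+00  7.0000e-02] roterr [ 0.0006 -0.001   0.0005] F deck [-2.37  1.18 10.3 ] w 0.0159
```

View pics/w9.png

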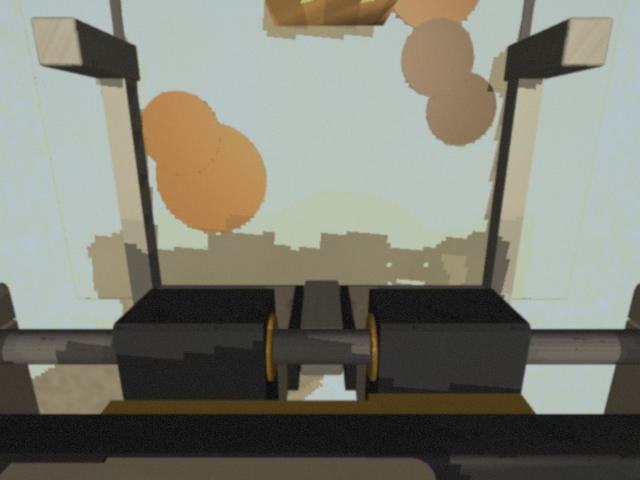

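The stop came back 43 mm with the tab. I'll release it, retract and check.

Call:
{"method": "arm_command", "body": {
  "targets": [
    [[0,0,0],[0,0,0],0.7],
    [[0,0,0],[0,0,0],0.5],
    [[0,0,0],[0,0,0],0.4],
    [[0,0,0],[0,0,0],0.4],
    [[0,0,0],[-1.2,-0.1,10],0.4],
    [[0,0,0],[-3,-0.3,30],0.4],
    [[0,0,0],[-2,0,45],0.4],
    [[0,0,0],[0,0,45],0.4]
  ]
}}

```text
t: 20.05
eef_pos: [0.4383, 0.0371, 0.3517]
ee_rot: [3.141, -0.12, 0.098]
force: [1.5, 0.1, -0.8]
width: 0.0527
```

Call:
{"method": "arm_command", "body": {
  "targets": [
    [[0,0.04,0],[20,0,20],0.4],
    [[0,0.04,0],[30,0,20],0.4],
    [[0,0.04,0],[30,0,0],0.4],
    [[0,0,0],[0,0,0],0.4],
    [[0,0,0],[0,0,0],0.4]
  ]
}}

```text
t: 20.55
eef_pos: [0.5192, 0.0372, 0.3895]
ee_rot: [-3.13, -0.0, 0.096]
force: [-1.1, 0.5, -0.6]
width: 0.0526
```

```bash
python3 -c "
from tooldeck import *
td(.195);grab('wrist','w10');grab('top','t10')
from deck import *
P,h,n,c,a,x=run('w10',c0=(.663,.056))
print((c-O)@D*1e3)
L=(P-O)@D
for lab,m in [('chock',(abs(L[:,1])<.03)&(L[:,0]>-.09)&(L[:,0]<-.02)&(L[:,2]>.033)&(L[:,2]<.042)),('strip',(L[:,0]>.04)&(L[:,0]<.06)&(L[:,2]>.03)&(L[:,2]<.05)),('tab',(abs(L[:,1])<.03)&(L[:,0]<-.12)&(L[:,2]>.042))]:
  print(lab,m.sum(), np.percentile(L[m],[2,50,98],axis=0).round(4).tolist() if m.sum() else '')
"
```

```text
t 20.55 tcp [0.5192 0.0372 0.3895] deck pt(mm) [-113.64   -2.62  159.54] roterr [ 0.0112  0.1217 -0.0025] F deck [-1.09  0.65 -0.52] w 0.0526
w10 plane [0.05027761 0.1203027  0.01217065] tilt 6.894549240051071 dir 0.10082387053779256 0.8799984730201752 52391
 mandrel yaw -0.09734078755928073 resid 0.00045385890366077264 23255 ext [-0.09771558  0.11008882] mid [0.66237369 0.05615751 0.08368112] h axis 0.031609733963368615
[ 1.60445230e+01 -1.95851487e-02  3.19640384e+01]
chock 2891 [[-0.0669, -0.0215, 0.0335], [-0.0503, -0.0004, 0.0362], [-0.0347, 0.0206, 0.0378]]
strip 0 
tab 0
```

View pics/w10.png

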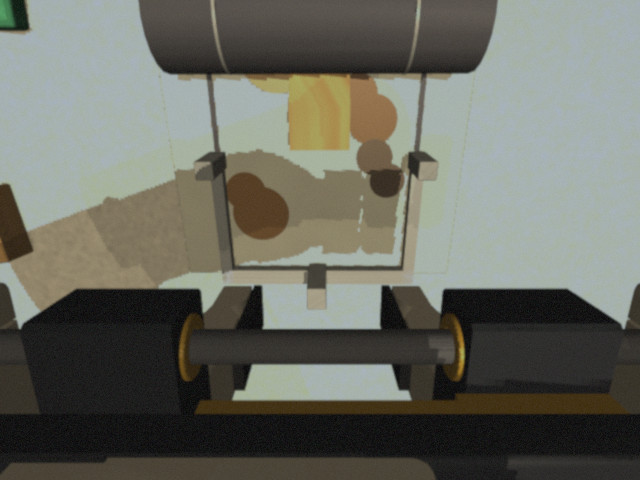

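View pics/t10.png

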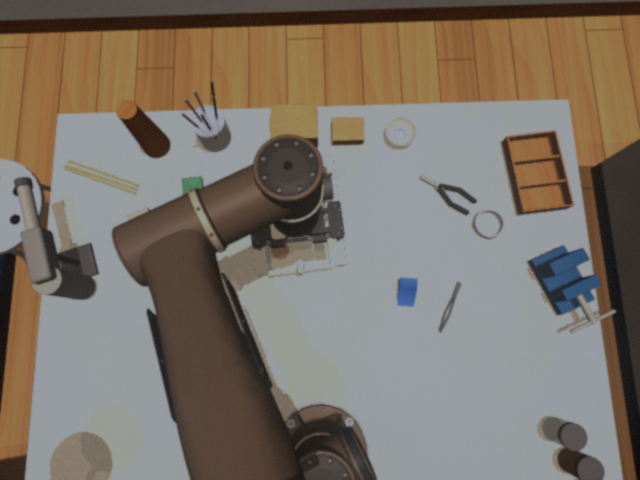

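```bash
python3 -c "
from station import *
print(job_done())"
```

```text
the job is handed in; nothing more can be done
None
```

The job is handed in at about 20.6 s of the 69 s allowed. `job_done()` gives no verdict, so the checks below are my own measurements.

- **Chock and mandrel:** I gripped the beech chock across its flat top and set it on the deck between the posts. It pushed the mandrel about 16 mm up to the fence strip, and I pressed it home with about 15 N along the deck. The gripper was not seen to touch the mandrel.
- **Stop:** after letting the chock go, I pulled the stop back by its tab, about 43 mm of gripper travel, then released it and backed clear.
- **Last checks:**
    - The mandrel axis is at deck x ≈ +16.0 mm, 32 mm above the deck and square to it.
    - The chock's top is flat at 36 mm, with its back at −67 mm. It did not move while the stop was pulled.
    - The bystanders in view looked unmoved. The arm hid the block, spool and anvil in the final top picture, but it had not gone near them.
- **Not confirmed:**
    - The force on the fence was never measured. While I pressed, the hand also bore down with 3 to 9 N, and some of the push went into deck friction. I expect about 6 to 8 N reached the fence.
    - The mandrel reads about 0.4 mm lower after release than while pressed (16.0 against 16.5 mm). That is within camera error, so it may or may not be a small spring-back.

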